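# Set out the goldsmith's bench for doming

### The arm

A 7-joint arm with a two-finger parallel gripper is mounted at the origin on the work surface. World frame = base frame: x ahead of the robot, y to its left, z up, the work surface at z = 0. Lengths are in m, angles in rad, forces in N, time in s.
With the tool pointing down it reaches from about 0.4 to 0.85 m from the base axis. Payload 4.4 kg.
Tool frame: the origin (TCP) lies between the finger pads; the fingertips stand robot.tip_extent ahead of it and the grasp point (between the pads) lies 6 mm ahead of it (robot.tip_extent is the distance from the TCP to the fingertips, in m); z points along the fingers, y is the line along which they close (so a half turn about z gives the same grasp; the last joint's range is limited). The gripper opens to 94 mm and grips with 3 to 60 N. Pads are 16 mm wide; open, the fingers measure 119 mm over their backs; the gripper's body (75 mm by 177 mm) begins 78 mm behind the grasp point.
Start: joints at [-0.066, 0.628, 0.038, 1.517, -0.027, 0.996, -0.02], TCP at [0.65, 0, 0.23] pointing down, gripper open.
Joint ranges: [-3.06, 3.06], [-0.37, 2.12], [-1.25, 1.32], [0.18, 2.47], [-1.1, 4.24], [0.23, 1.98], [-2.94, 2.94]. Speed limits (rad/s): [2.57, 2.57, 3.14, 3.14, 3.14, 3.14, 3.14].

### API

Orientations are given as a unit quaternion [w, x, y, z].
In Python, from station import robot gives the robot as it stands.
- The arm moves only by the tool step_arm, never from a script. Its arguments are lists of equal length, an entry for each row: "offset": the shift along the tool's x, y, z each as a share of 0.5 m, from -1 to 1, a list of three; "twist": the turn, a rotation vector about the tool's x, y, z each as a share of pi rad, from -1 to 1, a list of three; "claw": the opening, from 0 (shut) to 1 (fully open). A call has 1 to 8 rows; each row is the pose to reach, as a shift and turn from the pose commanded when the call began, along the tool's axes at that moment, turning the shorter way round; what a row does not reach only later rows make up. A row lasts 1/10 s, in which the tool goes at most 50 mm and 8.59 degrees, less where a joint would pass 70% of its speed; a pose out of reach is approached as far as the arm can. A call with a number of a shift or a turn outside -1 to 1 is refused whole. A call with a gripper value outside its range is refused whole. The fingers move at their own pace and stop on an object; "grip_force" is the grip in N (left out, the last holds). Time passes only in rows, so rows that repeat a pose let the fingers close. It gives the time, the measured TCP pose, the force, the opening and the grip force at its end, in the units of the state.
- robot.get_state(): the state, without advancing time (a new reading comes with each control period).
- robot.get_image(name): name is "scene" or "side" or "wrist"; returns a dict with "color" (400x640x3 uint8, blue, green, red), "fx", "fy", "cx", "cy" (pixels), "extrinsics" (4x4, takes a point from camera to world coordinates); the wrist camera has in their place "mount" (4x4, takes a point from camera to tool coordinates, whose origin is the TCP and whose axes are the flange's). Camera axes: x right, y up, looking along -z (the intrinsics and any distortion apply to the point x, -y, -z); pixel columns grow to the right and rows downward; lengths in m; the calibration is good to about 2 mm. A picture is of the moment at which its call begins: read the wrist's pose just before it. There is no depth.
- robot.job_done(): hands the job in; it is judged then, once.
Trained networks look in a picture, given as the dict that the camera call returned (one of the last four; its "shot" number tells which), for a name from the list of things; names that differ only in an ending like _2 or _b are one class to them, and where a whole thing is asked for, a point or a joint stands for the part that bears it (a point fixed in the world has none). Each returns a list of dicts, best first, with "score" (0 to 1); they miss things now and then, are a little off and sometimes report something else, mostly with a low value. They report only what shows in the picture. A call takes as long as a camera call. They do not tell look-alikes from the thing itself.
- robot.regions_of(thing, picture): "pixels" (400x640 bool, what is visible of it) and "position" ([column, row] in pixels, amid what is visible of it).
- robot.mark_of(thing, picture): "position" ([column, row] in pixels: a listed point, or the origin of a listed thing).
The state is a dict: "clock": time; "joint_pos": joint angles; "qvel": joint speeds; "effort": joint torques, N m; "position": TCP position; "ee_rot": TCP orientation; "wrist_force": force on the tool from outside, world axes, zero at the start; "wrist_torque": the same for the moment, N m; "gripper_width": finger opening in m; "grasp_force": force on a finger pad.
Only numpy, scipy, OpenCV 4.12 (cv2) and the standard library are available. Lean on these libraries where they do the work, as an engineer would, in place of code of your own. Each camera call takes 0.05 s, during which the arm holds its last target. There are 200 camera calls.

### The job

Set out the bench for doming round the square steel bench block: the tray of brass discs beside it on the ball vise's side and the punch rack beside it on the fire brick's side, each centred along that side of the block, its long side parallel to the block and a gap of about 30 mm between them. Stack the empty tray on the tray of discs, turned end for end relative to it so that its floor rests on the lugs and does not nest, and stand the doming block upright, square and centred on the bench block. Leave the small glass jar and the wooden ring clamp where they are.

Things in the scene. Friction and masses are not known exactly. Their poses are not given: they have to be found in the camera images.
- full_tray: Grey stack-nest tray with 5 brass discs fixed on its floor, 0.2 kg. 104 (x) x 62 (y) x 36 mm high over its upright rim band (heights 24 to 36: grip it there across y); walls taper to 89 x 47 below. Origin: centre of underside. +x end has a 26 mm finger cut-out. 4 lugs stick in from the long sides at x = +34 and -14, tops at 31 mm. Starts within 0.65 rad of yaw 0; either end may face either way at the end.
- empty_tray: Grey stack-nest tray, empty, 0.13 kg; else the same as full_tray, with slots in floor and walls at its lugs' x. Turned half round to the tray below (cut-outs at opposite ends) it rests on the lower lugs, underside 31 mm above the lower underside, about 3 mm play all round; facing the same way it nests at about 15 mm. Origin: centre of underside. Starts within 0.65 rad of yaw 0.
- doming_block: Doming block: plain steel cube of 44 mm with dark round hollows in its top and sides, 0.62 kg. Origin: centre of the underside, axes square to its faces. Which side face points where does not matter.
- punch_rack: Punch rack: dark wooden block 90 mm (x) by 48 mm (y) by 35 mm high with eight round-headed steel punches standing in its top, up to 74 mm above the bench; 0.35 kg. Origin: centre of the underside. Either end may point either way. Take it across y by the wooden block.
- bench_block: Bench block: flat bare steel slab 100 x 100 x 22 mm, fixed to the bench. Origin: centre of underside (top 22 mm higher); x, y square to its sides, yaw within 0.2 rad of 0, y running towards the vise and the brick. With a 30 mm gap the tray's centre is 111 mm from this origin along y, on the vise's side; the rack's 104 mm, on the other side; both at x = 0.
- ball_vise: Ball vise: dark steel ball of 70 mm with two steel jaws on top, in a black rubber ring 90 mm across, 82 mm high, fixed. Origin: centre of the underside. It stands to the left or the right of the bench block, 0.24 to 0.34 m away.
- fire_brick: Fire brick: off-white brick 110 mm (x) by 60 mm (y) by 30 mm high, fixed, on the other side of the bench block from the ball vise. Origin: centre of the underside.
- jar: Small amber glass jar with a white lid, 36 mm across, 48 mm high, standing loose among the things; to be left alone. Origin: centre of the underside.
- ring_clamp: Wooden ring clamp lying flat, 100 mm (x) by 25 mm by 20 mm high with a brass band round its middle, loose; to be left alone. Origin: centre of the underside.
Not all that is in view belongs to the job. Leave any blue or purple look-alike of the punch_rack alone.

How it is judged:
At the end, for the whole second after the job is handed in: Disc tray on the vise's side of the block, rack on the other: centred within 15 mm, gap 30 +-14 mm, parallel within 0.2 rad. Empty tray level on its lugs (27 to 36 mm up), within 8 mm and 0.12 rad. Doming block upright on the bench block, within 12 mm and 0.2 rad of square. All at rest (x of full_tray in the frame of bench_block between -0.015 and 0.015 m and angle between the x axis of each of full_tray, punch_rack and the x axis of bench_block, either way round below 0.2 rad and angle between each of full_tray, punch_rack, empty_tray, doming_block's own z axis and vertical below 0.08 rad and height (world z) of each of full_tray, punch_rack below 0.006 m and x of punch_rack in the frame of bench_block between -0.015 and 0.015 m and ((y of ball_vise in the frame of bench_block above 0 m and y of full_tray in the frame of bench_block between 0.097 and 0.125 m and y of punch_rack in the frame of bench_block between -0.118 and -0.09 m) or (y of ball_vise in the frame of bench_block below 0 m and y of full_tray in the frame of bench_block between -0.125 and -0.097 m and y of punch_rack in the frame of bench_block between 0.09 and 0.118 m)) and z of empty_tray in the frame of full_tray between 0.027 and 0.036 m and horizontal distance between empty_tray and full_tray below 0.008 m and angle between the x axis of empty_tray and the x axis of full_tray, either way round below 0.12 rad and horizontal distance between doming_block and bench_block below 0.012 m and z of doming_block in the frame of bench_block between 0.018 and 0.026 m and (angle between the x axis of doming_block and the x axis of bench_block, either way round below 0.2 rad or angle between the y axis of doming_block and the x axis of bench_block, either way round below 0.2 rad) and linear speed of each of full_tray, empty_tray, doming_block, punch_rack below 0.02 m/s and angular speed of each of full_tray, empty_tray, doming_block, punch_rack below 0.2 rad/s); the robot touches nothing.
It fails at once if the glass jar is shifted by more than 25 mm or tipped (distance of jar from where it was at the start of the episode above 0.025 m or angle between jar's own z axis and vertical above 0.4 rad).
It fails at once if the ring clamp is shifted by more than 25 mm (distance of ring_clamp from where it was at the start of the episode above 0.025 m).
It also fails if it takes over 128 s, if anything falls off the work surface, if the arm or the gripper's body presses on something with over 40 N, if the wrist force passes 120 N, or if a joint passes its speed limit or range.

## Working session

There is one attempt and no reset: what is moved stays moved. The work goes in short steps, Python scripts to look and compute and a tool call to move; the robot and the scene stay as the last step left them, time stands still between calls to the robot, and variables do not carry over. Pictures are saved under pics/ and viewed, at most 14 in all, crops included, and the job is handed in when it is done.

Besides the shell and the picture viewer there is one more tool, called after "Request:" by a JSON object that holds its "op" and its "data", one argument or row to a line. step_arm: Moves the arm, as the interface text tells. Shift numbers are shares of 0.5 m and turn numbers shares of pi rad, none past 1 either way. Its arguments: {"type":"object","properties":{"offset":{"type":"array"},"twist":{"type":"array"},"claw":{"type":"array"},"grip_force":{"type":"number"}},"required":["offset","twist","claw"]}

```bash
ls; mkdir -p pics; cat > h.py <<'E'
import numpy as np, cv2
from station import robot
from scipy.spatial.transform import Rotation as R
def cam(name):
    s=robot.get_state(); p=robot.get_image(name)
    if 'extrinsics' in p: T=np.array(p['extrinsics'])
    else:
        q=s['ee_rot']; W=np.eye(4); W[:3,:3]=R.from_quat([q[1],q[2],q[3],q[0]]).as_matrix(); W[:3,3]=s['position']
        T=W@np.array(p['mount'])
    p['T']=T; return p
def ray(p,uv,z):
    d=np.array([(uv[0]-p['cx'])/p['fx'],-(uv[1]-p['cy'])/p['fy'],-1.])
    d=p['T'][:3,:3]@d; o=p['T'][:3,3]
    return o+d*(z-o[2])/d[2]
def proj(p,X):
    c=np.linalg.inv(p['T'])@np.append(X,1); return p['cx']+p['fx']*c[0]/-c[2], p['cy']-p['fy']*c[1]/-c[2]
E
python3 - <<'E'
from h import *
s=robot.get_state(); print({k:s[k] for k in ('clock','position','ee_rot','gripper_width')}, robot.tip_extent)
for n in ('scene','side','wrist'):
    p=cam(n); cv2.imwrite(f'pics/{n}0.png',np.array(p['color'])); print(n,[k for k in p if k!='color'],p['fx'],np.round(p['T'],3).tolist())
    for t in ('full_tray','empty_tray','doming_block','punch_rack','bench_block','ball_vise','fire_brick','jar','ring_clamp'):
        print(t,[(round(m['score'],2),np.round(m['position']).tolist(),np.round(ray(p,m['position'],0),3).tolist()[:2]) for m in robot.mark_of(t,p)][:3])
E
```

```text
pics
{'clock': 0.0, 'position': array([ 6.49395527e-01, -9.16888122e-06,  2.29617200e-01]), 'ee_rot': array([-6.26044168e-04,  7.07112682e-01,  7.07100301e-01, -6.53503047e-04]), 'gripper_width': 0.09404891141220818} 0.025
scene ['fx', 'fy', 'cx', 'cy', 'extrinsics', 'shot', 'T'] 488.5499635727774 [[0.073, -0.628, 0.775, 1.374], [0.997, 0.049, -0.055, -0.097], [-0.004, 0.777, 0.63, 0.774], [0.0, 0.0, 0.0, 1.0]]
full_tray [(0.84, [381.0, 198.0], [0.426, 0.125])]
empty_tray []
doming_block [(0.9, [459.0, 192.0], [0.416, 0.327])]
punch_rack [(0.96, [281.0, 208.0], [0.443, -0.129]), (0.85, [161.0, 193.0], [0.358, -0.435]), (0.78, [279.0, 177.0], [0.315, -0.133])]
bench_block [(0.84, [342.0, 269.0], [0.659, 0.001])]
ball_vise [(0.71, [479.0, 264.0], [0.667, 0.298])]
fire_brick [(0.91, [208.0, 265.0], [0.624, -0.288])]
jar [(0.73, [479.0, 263.0], [0.663, 0.299]), (0.57, [427.0, 227.0], [0.541, 0.215]), (0.31, [282.0, 205.0], [0.431, -0.125])]
ring_clamp [(0.54, [334.0, 217.0], [0.487, -0.002])]
side ['fx', 'fy', 'cx', 'cy', 'extrinsics', 'shot', 'T'] 489.59628679264114 [[0.925, 0.293, -0.2
[... 431 characters left out ...]
ch_block [(0.89, [374.0, 180.0], [0.648, -0.007])]
ball_vise [(0.85, [336.0, 106.0], [0.675, 0.293])]
fire_brick [(0.97, [425.0, 270.0], [0.633, -0.288]), (0.72, [243.0, 122.0], [0.404, 0.329])]
jar [(0.59, [303.0, 137.0], [0.538, 0.21])]
ring_clamp [(0.67, [314.0, 198.0], [0.485, -0.004])]
wrist ['fx', 'fy', 'cx', 'cy', 'mount', 'shot', 'T'] 340.4877796882401 [[1.0, 0.0, 0.0, 0.65], [-0.0, 0.972, 0.233, 0.069], [-0.0, -0.233, 0.972, 0.385], [0.0, 0.0, 0.0, 1.0]]
full_tray [(0.98, [123.0, 70.0], [0.438, 0.123])]
empty_tray []
doming_block []
punch_rack [(0.83, [160.0, 280.0], [0.45, -0.119])]
bench_block []
ball_vise []
fire_brick []
jar []
ring_clamp [(0.84, [172.0, 183.0], [0.478, 0.002])]
```

View pictures.

View pics/scene0.png

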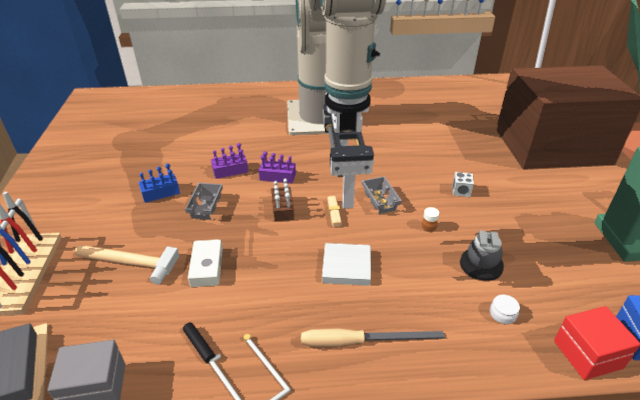

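View pics/side0.png

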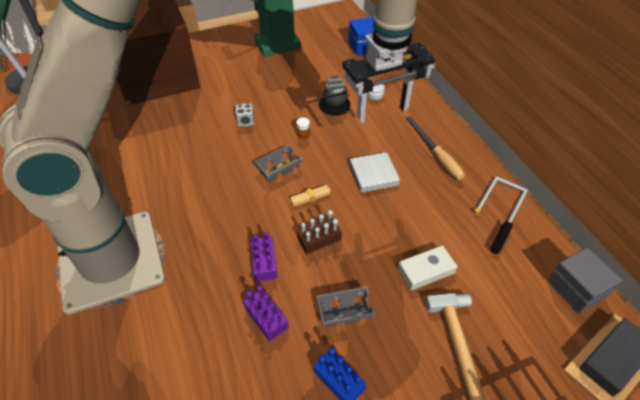

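```bash
cat >> h.py <<'E'
from scipy.optimize import minimize
def box(a,b,z0,z1): return [(sx*a/2,sy*b/2,z) for sx in(-1,1) for sy in(-1,1) for z in(z0,z1)]
def cyl(d,z0,z1): return [(d/2*np.cos(t),d/2*np.sin(t),z) for t in np.linspace(0,6.28,24) for z in (z0,z1)]
M={'full_tray':box(.104,.062,.024,.036)+box(.089,.047,0,0),'doming_block':box(.044,.044,0,.044),
'punch_rack':box(.09,.048,0,.035)+box(.076,.03,.06,.066),'bench_block':box(.1,.1,0,.022),'fire_brick':box(.11,.06,0,.03),
'jar':cyl(.036,0,.048),'ring_clamp':box(.1,.025,0,.02),'ball_vise':cyl(.09,0,.02)+cyl(.07,.03,.04)+cyl(.04,.08,.082)}
M['empty_tray']=M['full_tray']
def poly(p,t,x):
    c,s=np.cos(x[2]),np.sin(x[2]); P=[(x[0]+c*a-s*b,x[1]+s*a+c*b,z+(x[3] if len(x)>3 else 0)) for a,b,z in M[t]]
    return cv2.convexHull(np.array([proj(p,q) for q in P],np.float32)[:,None])
def fit(t,g,pics,z=0):
    obs=[]
    for p in pics:
        best=None
        for r in robot.regions_of(t,p):
            q=ray(p,r['position'],z+.02)[:2]
            d=np.hypot(*(q-g[:2]))
            if d<.05 and (best is None or d<best[0]): best=(d,r['pixels'])
        if best is None: continue
        m=np.array(best[1]).astype(np.uint8)
        pts=cv2.findNonZero(m)
        if min(pts[:,0,0].min(),pts[:,0,1].min())<2 or pts[:,0,0].max()>637 or pts[:,0,1].max()>397: continue
        obs.append((p,cv2.convexHull(pts).astype(np.float32)))
    def f(x):
        e=0
        for p,h in obs:
            P=poly(p,t,[*x,z]); i=cv2.intersectConvexConvex(h,P)[0]; e+=1-i/(cv2.contourArea(h)+cv2.contourArea(P)-i)
        return e/max(len(obs),1)
    B=None
    for y in ([g[2]] if len(g)>2 else [-.5,-.25,0,.25,.5]):
        r=minimize(f,[g[0],g[1],y],method='Nelder-Mead',options=dict(initial_simplex=[[g[0],g[1],y],[g[0]+.02,g[1],y],[g[0],g[1]+.02,y],[g[0],g[1],y+.2]],xatol=1e-4,fatol=1e-5))
        if B is None or r.fun<B.fun: B=r
    return np.round(B.x,4),round(B.fun,3),len(obs)
E
python3 - <<'E'
from h import *
P=[cam('scene'),cam('side'),cam('wrist')]
G=dict(full_tray=(.436,.122),empty_tray=(.428,-.315),doming_block=(.408,.324),punch_rack=(.445,-.128),bench_block=(.653,0),fire_brick=(.63,-.288),ball_vise=(.67,.295),jar=(.54,.21),ring_clamp=(.485,0))
for t,g in G.items():
    print(t,[ (n,*(lambda r:(r[0].tolist(),r[1],r[2]))(fit(t,g,q))) for n,q in (('sc',P[:1]),('si',P[1:2]),('w',P[2:]),('all',P))])
E
```

```text
full_tray [('sc', [0.4354, 0.1205, 0.2352], np.float64(0.032), 1), ('si', [0.4365, 0.1189, 0.237], np.float64(0.063), 1), ('w', [0.436, 0.122, -0.5], np.float64(0.0), 0), ('all', [0.4358, 0.1199, 0.2239], np.float64(0.051), 2)]
empty_tray [('sc', [0.4258, -0.3142, -0.1407], np.float64(0.087), 1), ('si', [0.4282, -0.3131, -0.1778], np.float64(0.029), 1), ('w', [0.428, -0.315, -0.5], np.float64(0.0), 0), ('all', [0.4281, -0.3137, -0.1689], np.float64(0.064), 2)]
doming_block [('sc', [0.4132, 0.3348, -0.27], np.float64(0.076), 1), ('si', [0.4125, 0.334, -0.2147], np.float64(0.127), 1), ('w', [0.408, 0.324, -0.5], np.float64(0.0), 0), ('all', [0.4129, 0.3345, -0.2388], np.float64(0.108), 2)]
punch_rack [('sc', [0.4506, -0.1234, 0.0356], np.float64(0.068), 1), ('si', [0.4502, -0.1241, 0.1124], np.float64(0.067), 1), ('w', [0.4801, -0.0835, 0.6255], np.float64(0.711), 1), ('all', [0.4501, -0.1237, 0.0503], np.float64(0.306), 3)]
bench_block [('sc', [0.6535, 0.0102, -0.1502], np.float64(0.023), 1), ('si', [0.6546, 0.0101, -0.1603], np.float64(0.042), 1), ('w', [0.653, 0.0118, -0.1434], np.f
[... 303 characters left out ...]
4(0.334), 3)]
ball_vise [('sc', [0.6697, 0.3005, 0.0219], np.float64(0.054), 1), ('si', [0.6721, 0.3007, 0.4478], np.float64(0.064), 1), ('w', [0.67, 0.295, -0.5], np.float64(0.0), 0), ('all', [0.6708, 0.3004, -0.3944], np.float64(0.065), 2)]
jar [('sc', [0.5402, 0.2199, -0.5868], np.float64(0.193), 1), ('si', [0.5442, 0.2207, -0.0507], np.float64(0.219), 1), ('w', [0.54, 0.21, -0.5], np.float64(0.0), 0), ('all', [0.5418, 0.2192, -0.5949], np.float64(0.207), 2)]
ring_clamp [('sc', [0.4737, -0.0004, 0.0279], np.float64(0.137), 1), ('si', [0.4776, -0.0015, 0.1694], np.float64(0.208), 1), ('w', [0.4778, 0.0018, 0.0795], np.float64(0.133), 1), ('all', [0.4747, -0.0, 0.025], np.float64(0.18), 3)]
```

View pics/wrist0.png

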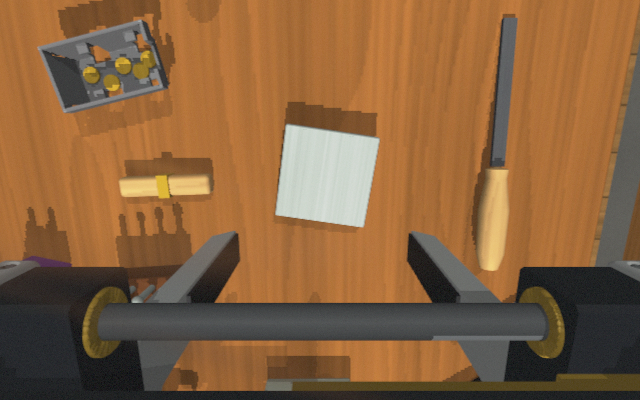

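Request:
{"op": "step_arm", "data": {
  "offset": [
    [0.24,-0.427,0],
    [0.24,-0.427,0],
    [0.24,-0.427,0],
    [0.24,-0.427,0],
    [0.24,-0.427,0],
    [0.24,-0.427,0],
    [0.24,-0.427,0],
    [0.24,-0.427,0]
  ],
  "twist": [
    [0,0,0.427],
    [0,0,0.427],
    [0,0,0.427],
    [0,0,0.427],
    [0,0,0.427],
    [0,0,0.427],
    [0,0,0.427],
    [0,0,0.427]
  ],
  "claw": [1,1,1,1,1,1,1,1],
  "grip_force": 25
}}

```text
clock: 5.15
position: [0.4364, 0.1206, 0.2309]
ee_rot: [-0.0, 0.983, 0.182, 0.001]
wrist_force: [-0.1, -0.3, 0.0]
gripper_width: 0.0939
grasp_force: 0.0
```

```bash
cat >> h.py <<'E'
def pose():
    s=robot.get_state(); q=s['ee_rot']; W=np.eye(4); W[:3,:3]=R.from_quat([q[1],q[2],q[3],q[0]]).as_matrix(); W[:3,3]=s['position']; return W
def go(x,y,z,yaw):  # yaw = world angle of finger-closing line; prints offset & twist shares
    W=pose(); ref=W[:3,1]; a=np.arctan2(ref[1],ref[0])
    yy=min([yaw+k*np.pi for k in range(-3,4)],key=lambda v:abs(v-a))
    ty=np.array([np.cos(yy),np.sin(yy),0]); tz=np.array([0,0,-1.]); D=np.c_[np.cross(ty,tz),ty,tz]
    o=W[:3,:3].T@(np.array([x,y,z])-W[:3,3]); t=R.from_matrix(W[:3,:3].T@D).as_rotvec()
    print('from',np.round(W[:3,3],4),'cyaw',round(a,3),'offset',np.round(o/.5,4).tolist(),'twist',np.round(t/np.pi,4).tolist(), 'rows',round(max(np.linalg.norm(o)/.05,np.degrees(np.linalg.norm(t))/8.59),1),'q7',round(robot.get_state()['joint_pos'][6],2))
def save(p,f,c=None,k=1):
    i=np.array(p['color']); 
    if c: i=i[c[1]:c[3],c[0]:c[2]]
    cv2.imwrite('pics/'+f,cv2.resize(i,None,fx=k,fy=k,interpolation=cv2.INTER_CUBIC))
E
python3 - <<'E'
from h import *
p=cam('wrist'); save(p,'w1.png')
r=fit('full_tray',(.436,.12),[p]); print(r); 
x=r[0]; go(x[0],x[1],.037,x[2]+np.pi/2)
E
```

```text
(array([0.4364, 0.1213, 0.233 ]), np.float64(0.01), 1)
from [0.4366 0.1203 0.2307] cyaw -1.2 offset [0.0002, -0.0021, 0.3874] twist [0.0001, -0.0002, 0.0439] rows 3.9 q7 -1.32
```

View pics/w1.png

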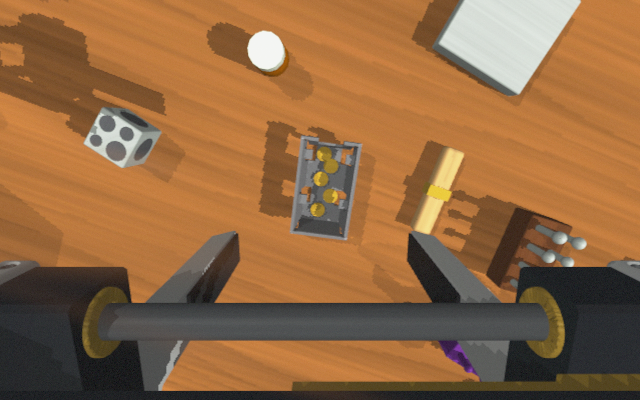

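Wrist view: disc tray at (326,188) with its cut-out at the top (+x) end. The only thing that could be taken for it is the empty tray (scene 205,200). For the rack, the candidates in the scene view are brown (281,205), purple (278,168), purple (230,162) and blue (160,184), and I choose the brown one. The jar is at (267,50) and the clamp at (438,192), both clear of the fingers.

Request:
{"op": "step_arm", "data": {
  "offset": [
    [0,-0.002,0.1],
    [0,-0.002,0.2],
    [0,-0.002,0.3],
    [0,-0.002,0.387],
    [0,-0.002,0.387],
    [0,-0.002,0.387],
    [0,-0.002,0.387],
    [0,-0.002,0.387]
  ],
  "twist": [
    [0,0,0.044],
    [0,0,0.044],
    [0,0,0.044],
    [0,0,0.044],
    [0,0,0.044],
    [0,0,0.044],
    [0,0,0.044],
    [0,0,0.044]
  ],
  "claw": [1,1,1,1,1,0.5,0.5,0.5],
  "grip_force": 25
}}

```text
clock: 6.05
position: [0.438, 0.1216, 0.0395]
ee_rot: [-0.001, 0.993, 0.116, 0.003]
wrist_force: [0.1, -1.1, 0.5]
gripper_width: 0.0737
grasp_force: 0.0
```

Request:
{"op": "step_arm", "data": {
  "offset": [
    [0,0,0],
    [0,0,0],
    [0,0,-0.05],
    [0,0,-0.15],
    [0,0,-0.2],
    [0,0,-0.2]
  ],
  "twist": [
    [0,0,0],
    [0,0,0],
    [0,0,0],
    [0,0,0],
    [0,0,0],
    [0,0,0]
  ],
  "claw": [0.5,0.5,0.5,0.5,0.5,0.5],
  "grip_force": 25
}}

```text
clock: 6.65
position: [0.4383, 0.1218, 0.1404]
ee_rot: [-0.001, 0.993, 0.116, 0.004]
wrist_force: [1.3, 0.6, -1.2]
gripper_width: 0.0616
grasp_force: 25.0
```

```bash
python3 - <<'E'
from h import *
print(robot.get_state()['clock'],robot.get_state()['gripper_width'])
go(.6695,.1206,.137,-.147+np.pi/2)
E
```

```text
6.65 0.06158972419657249
from [0.4383 0.1218 0.1404] cyaw -1.338 offset [0.4493, 0.1092, 0.0101] twist [-0.0008, -0.0023, 0.121] rows 4.6 q7 -1.31
```

Request:
{"op": "step_arm", "data": {
  "offset": [
    [0.1,0.024,0],
    [0.2,0.048,0],
    [0.3,0.073,0],
    [0.4,0.097,0],
    [0.453,0.11,0],
    [0.453,0.11,0],
    [0.453,0.11,0]
  ],
  "twist": [
    [0,0,0.04],
    [0,0,0.08],
    [0,0,0.121],
    [0,0,0.121],
    [0,0,0.121],
    [0,0,0.121],
    [0,0,0.121]
  ],
  "claw": [0.5,0.5,0.5,0.5,0.5,0.5,0.5]
}}

```text
clock: 7.35
position: [0.6679, 0.1194, 0.135]
ee_rot: [0.0, 0.997, -0.074, -0.002]
wrist_force: [-0.8, -0.7, -2.1]
gripper_width: 0.0617
grasp_force: 25.0
```

```bash
python3 - <<'E'
from h import *
print(robot.get_state()['wrist_force'])
go(.671,.1206,.0395,-.147+np.pi/2)
P=cam('wrist'); print(fit('full_tray',(.67,.12,-.147),[P],z=.1),fit('bench_block',(.653,.01,-.147),[P])); go(.671,.1206,.0395,-.147+np.pi/2)
E
```

```text
[-0.8057695  -0.7199287  -2.10260799]
from [0.6679 0.1194 0.135 ] cyaw -1.719 offset [0.0064, -0.0035, 0.1909] twist [0.0003, 0.0011, -0.0003] rows 1.9 q7 -1.59
(array([ 0.667 ,  0.1216, -0.1481]), np.float64(0.023), 1) (array([ 0.6532,  0.0129, -0.1481]), np.float64(0.058), 1)
from [0.6674 0.12   0.1363] cyaw -1.718 offset [0.0075, -0.0023, 0.1936] twist [-0.0, 0.0008, -0.0002] rows 1.9 q7 -1.59
```

Request:
{"op": "step_arm", "data": {
  "offset": [
    [0.007,-0.002,0.09],
    [0.007,-0.002,0.16],
    [0.007,-0.002,0.188],
    [0.007,-0.002,0.195],
    [0.007,-0.002,0.195],
    [0.007,-0.002,0.195]
  ],
  "twist": [
    [0,0,0],
    [0,0,0],
    [0,0,0],
    [0,0,0],
    [0,0,0],
    [0,0,0]
  ],
  "claw": [0.5,0.5,0.5,0.5,0.5,0.5]
}}

```text
clock: 8.1
position: [0.674, 0.1201, 0.0413]
ee_rot: [-0.0, 0.997, -0.074, 0.001]
wrist_force: [0.2, 0.1, -1.2]
gripper_width: 0.0618
grasp_force: 25.0
```

Request:
{"op": "step_arm", "data": {
  "offset": [
    [0,0,0],
    [0,0,0],
    [0,0,0],
    [0,0,-0.1],
    [0,0,-0.2],
    [0,0,-0.3],
    [0,0,-0.35],
    [0,0,-0.35]
  ],
  "twist": [
    [0,0,0],
    [0,0,0],
    [0,0,0],
    [0,0,0],
    [0,0,0],
    [0,0,0],
    [0,0,0],
    [0,0,0]
  ],
  "claw": [0.8,0.8,0.8,0.8,0.8,1,1,1]
}}

```text
clock: 8.9
position: [0.6757, 0.12, 0.2199]
ee_rot: [-0.001, 0.997, -0.074, 0.005]
wrist_force: [0.6, -0.2, 0.1]
gripper_width: 0.0932
grasp_force: 0.0
```

```bash
cat >> h.py <<'E'
def rel(x,b):
    c,s=np.cos(b[2]),np.sin(b[2]); d=x[:2]-b[:2]; return np.round([c*d[0]+s*d[1],-s*d[0]+c*d[1],x[2]-b[2]],4)
E
python3 - <<'E'
from h import *
P=cam('wrist'); t=fit('full_tray',(.67,.12,-.147),[P]); b=fit('bench_block',(.653,.01,-.147),[P]); print(t,b,rel(t[0],b[0]))
go(.45,-.124,.21,.05+np.pi/2)
E
```

```text
(array([ 0.6722,  0.1223, -0.1608]), np.float64(0.021), 1) (array([ 0.6532,  0.0123, -0.1474]), np.float64(0.011), 1) [ 0.0026  0.1116 -0.0134]
from [0.672  0.1203 0.2134] cyaw -1.718 offset [-0.3673, 0.5485, 0.0077] twist [-0.0, 0.0006, -0.0629] rows 6.6 q7 -1.63
```

Request:
{"op": "step_arm", "data": {
  "offset": [
    [-0.367,0.549,0],
    [-0.367,0.549,0],
    [-0.367,0.549,0],
    [-0.367,0.549,0],
    [-0.367,0.549,0],
    [-0.367,0.549,0],
    [-0.367,0.549,0],
    [-0.367,0.549,0]
  ],
  "twist": [
    [0,0,-0.063],
    [0,0,-0.063],
    [0,0,-0.063],
    [0,0,-0.063],
    [0,0,-0.063],
    [0,0,-0.063],
    [0,0,-0.063],
    [0,0,-0.063]
  ],
  "claw": [1,1,1,1,1,1,1,1]
}}

```text
clock: 9.85
position: [0.4465, -0.1276, 0.2134]
ee_rot: [0.0, 1.0, 0.021, -0.002]
wrist_force: [0.0, 0.3, -0.1]
gripper_width: 0.094
grasp_force: 0.0
```

```bash
python3 - <<'E'
from h import *
p=cam('wrist'); save(p,'w2.png')
r=fit('punch_rack',(.45,-.124),[p]); print(r)
P=poly(p,'punch_rack',r[0])
i=np.array(p['color']).copy()
c,s=np.cos(r[0][2]),np.sin(r[0][2])
for z in (.035,0):
    q=np.array([proj(p,(r[0][0]+c*a-s*b,r[0][1]+s*a+c*b,z)) for a,b in((.045,.024),(-.045,.024),(-.045,-.024),(.045,-.024))]).round().astype(int)
    cv2.polylines(i,[q],True,(0,255,0) if z else (255,0,0),1)
cv2.imwrite('pics/w2.png',cv2.resize(i[80:300,200:460],None,fx=3,fy=3)[:600,:780])
print(ray(p,(320,190),0)); go(r[0][0],r[0][1],.032,r[0][2]+np.pi/2)
E
```

```text
(array([ 0.4477, -0.1224,  0.073 ]), np.float64(0.043), 1)
[ 0.44079302 -0.12272272  0.        ]
from [ 0.4502 -0.1243  0.2135] cyaw -1.522 offset [-0.0042, -0.0037, 0.363] twist [-0.0003, 0.0006, -0.0076] rows 3.6 q7 -1.0
```

View pics/w2.png

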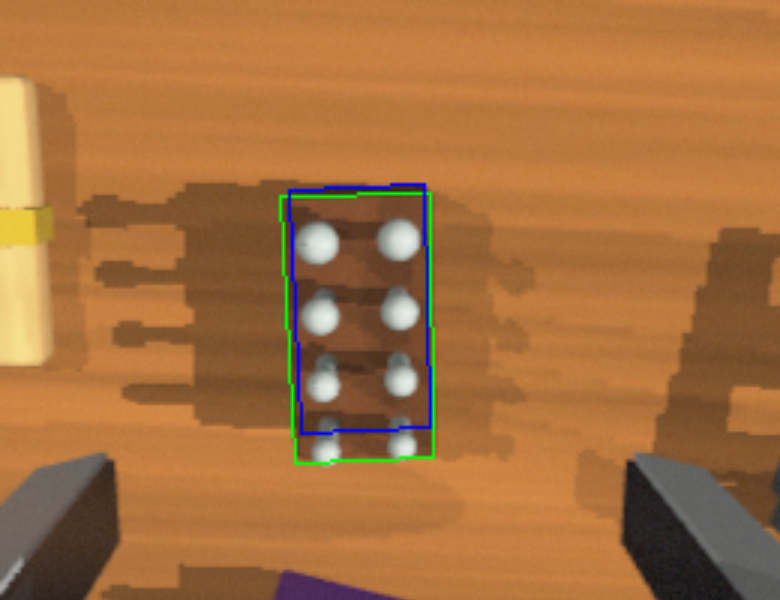

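The brown wooden rack lies at crop centre (360,325) and the fit matches its outline. The clamp is off to the left, and the purple look-alike starts below.

Request:
{"op": "step_arm", "data": {
  "offset": [
    [-0.004,-0.003,0.1],
    [-0.004,-0.003,0.2],
    [-0.004,-0.003,0.3],
    [-0.004,-0.003,0.363],
    [-0.004,-0.003,0.363],
    [-0.004,-0.003,0.363],
    [-0.004,-0.003,0.363],
    [-0.004,-0.003,0.363]
  ],
  "twist": [
    [0,0,-0.008],
    [0,0,-0.008],
    [0,0,-0.008],
    [0,0,-0.008],
    [0,0,-0.008],
    [0,0,-0.008],
    [0,0,-0.008],
    [0,0,-0.008]
  ],
  "claw": [1,1,1,1,1,0.4,0.4,0.4],
  "grip_force": 35
}}

```text
clock: 10.75
position: [0.4503, -0.123, 0.0346]
ee_rot: [0.0, 0.999, 0.038, 0.002]
wrist_force: [-1.1, -0.1, 0.0]
gripper_width: 0.0738
grasp_force: 0.0
```

Request:
{"op": "step_arm", "data": {
  "offset": [
    [0,0,0],
    [0,0,0],
    [0,0,0],
    [0,0,-0.05],
    [0,0,-0.15],
    [0,0,-0.25],
    [0,0,-0.25]
  ],
  "twist": [
    [0,0,0],
    [0,0,0],
    [0,0,0],
    [0,0,0],
    [0,0,0],
    [0,0,0],
    [0,0,0]
  ],
  "claw": [0.4,0.4,0.4,0.4,0.4,0.4,0.4]
}}

```text
clock: 11.45
position: [0.4521, -0.1243, 0.1627]
ee_rot: [0.001, 0.999, 0.038, 0.005]
wrist_force: [1.3, -1.2, -5.0]
gripper_width: 0.0474
grasp_force: 35.0
```

```bash
python3 - <<'E'
from h import *
s=robot.get_state(); print(s['clock'],s['gripper_width'],s['wrist_force'])
b=np.array([.6532,.0115,-.147]); x,y=b[:2]-.104*np.array([-np.sin(b[2]),np.cos(b[2])]); print(x,y)
go(x,y,.16,b[2]+np.pi/2)
E
```

```text
11.45 0.04742957875049678 [ 1.28096449 -1.17266701 -5.01140248]
0.6379670002733107 -0.09137835398822572
from [ 0.4521 -0.1243  0.1627] cyaw -1.496 offset [0.3755, -0.0377, 0.0089] twist [0.0006, -0.0032, 0.0707] rows 3.8 q7 -0.9
```

Request:
{"op": "step_arm", "data": {
  "offset": [
    [0.09,-0.009,0],
    [0.18,-0.018,0],
    [0.27,-0.027,0],
    [0.35,-0.035,0],
    [0.378,-0.038,0],
    [0.378,-0.038,0],
    [0.378,-0.038,0],
    [0.378,-0.038,0]
  ],
  "twist": [
    [0,0,0.03],
    [0,0,0.07],
    [0,0,0.071],
    [0,0,0.071],
    [0,0,0.071],
    [0,0,0.071],
    [0,0,0.071],
    [0,0,0.071]
  ],
  "claw": [0.4,0.4,0.4,0.4,0.4,0.4,0.4,0.4]
}}

```text
clock: 12.25
position: [0.6339, -0.0904, 0.157]
ee_rot: [-0.0, 0.997, -0.074, -0.001]
wrist_force: [-0.4, -0.8, -4.3]
gripper_width: 0.0478
grasp_force: 35.0
```

```bash
python3 - <<'E'
from h import *
P=cam('wrist'); W=pose(); z=W[2,3]-.034; r=fit('punch_rack',(.64,-.09,-.147),[P],z=z); print(r,W[:3,3])
go(.6400,-.0914,.0345,-.147+np.pi/2)
E
```

```text
(array([ 0.6327, -0.0883, -0.1492]), np.float64(0.074), 1) [ 0.63426466 -0.0903934   0.15746764]
from [ 0.6346 -0.0903  0.1578] cyaw -1.72 offset [0.0112, 0.0006, 0.2466] twist [-0.0001, 0.0004, -0.0006] rows 2.5 q7 -1.24
```

Request:
{"op": "step_arm", "data": {
  "offset": [
    [0.004,0,0.09],
    [0.004,0,0.18],
    [0.004,0,0.23],
    [0.004,0,0.245],
    [0.004,0,0.245],
    [0.004,0,0.245],
    [0.004,0,0.245]
  ],
  "twist": [
    [0,0,0],
    [0,0,0],
    [0,0,0],
    [0,0,0],
    [0,0,0],
    [0,0,0],
    [0,0,0]
  ],
  "claw": [0.4,0.4,0.4,0.4,0.4,0.4,0.4]
}}

```text
clock: 13.05
position: [0.6384, -0.0903, 0.0363]
ee_rot: [0.0, 0.997, -0.074, 0.001]
wrist_force: [0.2, 0.1, -3.8]
gripper_width: 0.0476
grasp_force: 35.0
```

Request:
{"op": "step_arm", "data": {
  "offset": [
    [0,0,0.002],
    [0,0,0.002],
    [0,0,0.002],
    [0,0,-0.1],
    [0,0,-0.2],
    [0,0,-0.3],
    [0,0,-0.37],
    [0,0,-0.37]
  ],
  "twist": [
    [0,0,0],
    [0,0,0],
    [0,0,0],
    [0,0,0],
    [0,0,0],
    [0,0,0],
    [0,0,0],
    [0,0,0]
  ],
  "claw": [0.4,0.4,0.75,0.75,0.75,1,1,1]
}}

```text
clock: 13.85
position: [0.6415, -0.0916, 0.227]
ee_rot: [0.001, 0.997, -0.074, 0.006]
wrist_force: [0.3, -0.1, 0.5]
gripper_width: 0.0908
grasp_force: 0.0
```

```bash
python3 - <<'E'
from h import *
P=cam('wrist'); t=fit('punch_rack',(.638,-.091,-.147),[P]); b=fit('bench_block',(.653,.01,-.147),[P]); print(t,b,rel(t[0],np.array([.6532,.0115,-.147])))
Q=[cam('scene'),cam('side')]; print(fit('punch_rack',(.638,-.091,-.147),Q))
go(.4129,.3345,.22,-.24+np.pi/2); print(robot.get_state()['joint_pos'])
E
```

```text
(array([ 0.6389, -0.0879, -0.1584]), np.float64(0.034), 1) (array([ 0.6536,  0.0122, -0.1557]), np.float64(0.009), 1) [ 0.0004 -0.1004 -0.0114]
(array([ 0.637 , -0.0903, -0.1143]), np.float64(0.097), 2)
from [ 0.6371 -0.0899  0.2189] cyaw -1.718 offset [-0.5685, -0.7736, -0.0008] twist [0.0001, 0.0009, 0.0294] rows 9.6 q7 -1.27
[-0.21524304  0.68912192  0.54659925  1.55686403 -0.40001449  1.01192922
 -1.27320078]
```

Request:
{"op": "step_arm", "data": {
  "offset": [
    [-0.568,-0.774,0],
    [-0.568,-0.774,0],
    [-0.568,-0.774,0],
    [-0.568,-0.774,0],
    [-0.568,-0.774,0],
    [-0.568,-0.774,0],
    [-0.568,-0.774,0],
    [-0.568,-0.774,0]
  ],
  "twist": [
    [0,0,0.029],
    [0,0,0.029],
    [0,0,0.029],
    [0,0,0.029],
    [0,0,0.029],
    [0,0,0.029],
    [0,0,0.029],
    [0,0,0.029]
  ],
  "claw": [1,1,1,1,1,1,1,1]
}}

```text
clock: 15.0
position: [0.4498, 0.2651, 0.2198]
ee_rot: [0.0, 0.993, -0.119, -0.0]
wrist_force: [1.1, 1.1, 0.2]
gripper_width: 0.0942
grasp_force: 0.0
```

```bash
python3 - <<'E'
from h import *
p=cam('wrist')
r=fit('doming_block',(.413,.3345),[p]); print(r)
x=r[0]
i=np.array(p['color']).copy(); c,s=np.cos(x[2]),np.sin(x[2])
for z in (.044,0):
    q=np.array([proj(p,(x[0]+c*a-s*b,x[1]+s*a+c*b,z)) for a,b in((.022,.022),(-.022,.022),(-.022,-.022),(.022,-.022))]).round().astype(int)
    cv2.polylines(i,[q],True,(0,255,0) if z else (255,0,0),1)
u=proj(p,(x[0],x[1],.02)); a,b=[int(max(0,v)) for v in (u[0]-80,u[1]-80)]
cv2.imwrite('pics/w3.png',cv2.resize(i[b:b+160,a:a+180],None,fx=3,fy=3)); print(u)
go(x[0],x[1],.038,x[2]+np.pi/2);go(x[0],x[1],.038,x[2])
E
```

```text
(array([ 0.4113,  0.3359, -0.2622]), np.float64(0.039), 1)
(np.float64(270.0871498803092), np.float64(236.41018215097785))
from [0.4463 0.2714 0.2188] cyaw -1.797 offset [-0.0952, -0.1097, 0.3623] twist [-0.0002, 0.0016, 0.0116] rows 3.9 q7 -1.97
from [0.4463 0.2714 0.2188] cyaw -1.797 offset [-0.0952, -0.1097, 0.3623] twist [-0.0015, 0.0011, -0.4884] rows 10.2 q7 -1.97
```

View pics/w3.png

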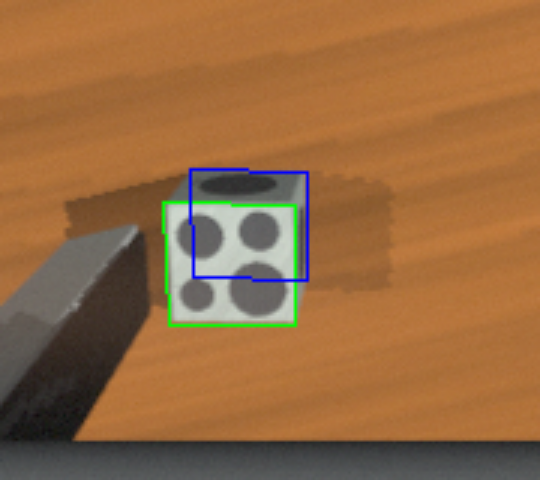

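Request:
{"op": "step_arm", "data": {
  "offset": [
    [-0.095,-0.11,0],
    [-0.095,-0.11,0.1],
    [-0.095,-0.11,0.16],
    [-0.095,-0.11,0.16],
    [-0.095,-0.11,0.16]
  ],
  "twist": [
    [0,0,0.012],
    [0,0,0.012],
    [0,0,0.012],
    [0,0,0.012],
    [0,0,0.012]
  ],
  "claw": [1,1,1,1,1]
}}

```text
clock: 15.6
position: [0.4187, 0.3271, 0.1404]
ee_rot: [0.001, 0.99, -0.139, -0.0]
wrist_force: [1.0, 0.3, 0.5]
gripper_width: 0.0941
grasp_force: 0.0
```

```bash
python3 - <<'E'
from h import *
p=cam('wrist')
r=fit('doming_block',(.413,.3345,-.25),[p]); print(r)
x=r[0]
go(x[0],x[1],.036,x[2]+np.pi/2)
E
```

```text
(array([ 0.4123,  0.3362, -0.2388]), np.float64(0.044), 1)
from [0.42   0.3277 0.142 ] cyaw -1.849 offset [-0.0199, -0.0118, 0.212] twist [-0.0005, -0.0007, -0.0126] rows 2.1 q7 -2.04
```

Request:
{"op": "step_arm", "data": {
  "offset": [
    [-0.01,-0.006,0.05],
    [-0.01,-0.006,0.05],
    [-0.01,-0.006,0.05],
    [-0.01,-0.006,0.05]
  ],
  "twist": [
    [0,0,-0.01],
    [0,0,-0.01],
    [0,0,-0.01],
    [0,0,-0.01]
  ],
  "claw": [1,1,1,1]
}}

```text
clock: 16.1
position: [0.4153, 0.3326, 0.1169]
ee_rot: [-0.001, 0.992, -0.123, 0.001]
wrist_force: [0.4, 0.0, -0.3]
gripper_width: 0.0938
grasp_force: 0.0
```

```bash
python3 - <<'E'
from h import *
go(.4118,.336,.036,-.25+np.pi/2)
E
```

```text
from [0.4153 0.3326 0.1169] cyaw -1.817 offset [-0.0088, -0.0047, 0.1619] twist [-0.0006, -0.0005, 0.0012] rows 1.6 q7 -2.0
```

Request:
{"op": "step_arm", "data": {
  "offset": [
    [-0.008,-0.004,0.08],
    [-0.008,-0.004,0.16],
    [-0.008,-0.004,0.16],
    [-0.008,-0.004,0.16],
    [-0.008,-0.004,0.16],
    [-0.008,-0.004,0.16],
    [-0.008,-0.004,0.16],
    [-0.008,-0.004,0.16]
  ],
  "twist": [
    [0,0,0],
    [0,0,0],
    [0,0,0],
    [0,0,0],
    [0,0,0],
    [0,0,0],
    [0,0,0],
    [0,0,0]
  ],
  "claw": [1,1,1,1,0.35,0.35,0.35,0.35],
  "grip_force": 50
}}

```text
clock: 16.9
position: [0.4111, 0.3359, 0.0363]
ee_rot: [-0.001, 0.993, -0.122, 0.0]
wrist_force: [-0.6, 1.1, 0.2]
gripper_width: 0.0653
grasp_force: 0.0
```

Request:
{"op": "step_arm", "data": {
  "offset": [
    [0,0,0],
    [0,0,0],
    [0,0,-0.05],
    [0,0,-0.15],
    [0,0,-0.25],
    [0,0,-0.25]
  ],
  "twist": [
    [0,0,0],
    [0,0,0],
    [0,0,0],
    [0,0,0],
    [0,0,0],
    [0,0,0]
  ],
  "claw": [0.35,0.35,0.35,0.35,0.35,0.35]
}}

```text
clock: 17.5
position: [0.414, 0.337, 0.1652]
ee_rot: [-0.003, 0.992, -0.122, 0.004]
wrist_force: [1.8, 0.7, -7.5]
gripper_width: 0.0434
grasp_force: 50.0
```

```bash
python3 - <<'E'
from h import *
go(.6535,.0115,.16,-.147+np.pi/2)
E
```

```text
from [0.414  0.337  0.1652] cyaw -1.816 offset [0.6227, 0.5154, 0.0104] twist [-0.0023, -0.0021, -0.0313] rows 8.1 q7 -2.05
```

Request:
{"op": "step_arm", "data": {
  "offset": [
    [0.07,0.06,0],
    [0.15,0.124,0],
    [0.22,0.182,0],
    [0.3,0.248,0],
    [0.37,0.306,0],
    [0.44,0.364,0],
    [0.51,0.422,0],
    [0.58,0.48,0]
  ],
  "twist": [
    [0,0,-0.031],
    [0,0,-0.031],
    [0,0,-0.031],
    [0,0,-0.031],
    [0,0,-0.031],
    [0,0,-0.031],
    [0,0,-0.031],
    [0,0,-0.031]
  ],
  "claw": [0.35,0.35,0.35,0.35,0.35,0.35,0.35,0.35]
}}

```text
clock: 18.3
position: [0.6327, 0.0312, 0.1574]
ee_rot: [-0.0, 0.997, -0.074, -0.003]
wrist_force: [0.4, 0.9, -7.8]
gripper_width: 0.0436
grasp_force: 50.0
```

```bash
python3 - <<'E'
from h import *
go(.6535,.0115,.11,-.147+np.pi/2)
E
```

```text
from [0.6327 0.0312 0.1574] cyaw -1.718 offset [0.0475, 0.0328, 0.0946] twist [-0.0, 0.0017, -0.0002] rows 1.1 q7 -1.43
```

Request:
{"op": "step_arm", "data": {
  "offset": [
    [0.044,0.034,0.08],
    [0.044,0.034,0.08],
    [0.044,0.034,0.08],
    [0.044,0.034,0.08],
    [0.044,0.034,0.08],
    [0.044,0.034,0.08]
  ],
  "twist": [
    [0,0,0],
    [0,0,0],
    [0,0,0],
    [0,0,0],
    [0,0,0],
    [0,0,0]
  ],
  "claw": [0.35,0.35,0.35,0.35,0.35,0.35]
}}

```text
clock: 18.9
position: [0.6533, 0.0136, 0.1215]
ee_rot: [-0.0, 0.997, -0.073, 0.001]
wrist_force: [0.3, -1.2, -5.9]
gripper_width: 0.0433
grasp_force: 50.0
```

```bash
python3 - <<'E'
from h import *
p=cam('wrist'); W=pose(); print(fit('doming_block',(W[0,3],W[1,3],-.147),[p],z=W[2,3]-.0363))
go(.6535,.0117,.0585,-.147+np.pi/2)
E
```

```text
(array([0.6621, 0.0143, 0.0007]), np.float64(0.186), 1)
from [0.6533 0.0132 0.1214] cyaw -1.717 offset [0.0006, 0.003, 0.1258] twist [-0.0002, -0.0004, 0.0002] rows 1.3 q7 -1.39
```

Request:
{"op": "step_arm", "data": {
  "offset": [
    [0,0.002,0.06],
    [0,0.002,0.1],
    [0,0.002,0.12],
    [0,0.002,0.127],
    [0,0.002,0.127],
    [0,0.002,0.127],
    [0,0.002,0.127]
  ],
  "twist": [
    [0,0,0],
    [0,0,0],
    [0,0,0],
    [0,0,0],
    [0,0,0],
    [0,0,0],
    [0,0,0]
  ],
  "claw": [0.35,0.35,0.35,0.35,0.35,0.35,0.35]
}}

```text
clock: 19.7
position: [0.656, 0.0112, 0.0671]
ee_rot: [-0.002, 0.997, -0.073, 0.004]
wrist_force: [-14.6, 1.3, 48.1]
gripper_width: 0.0439
grasp_force: 50.0
```

```bash
python3 - <<'E'
from h import *
print(robot.get_state()['wrist_force'])
go(.6535,.0117,.0585,-.147+np.pi/2)
E
```

```text
[-14.60464369   1.26596214  48.14637561]
from [0.656  0.0112 0.0671] cyaw -1.718 offset [-0.0053, -0.0003, 0.0172] twist [-0.0012, -0.0025, -0.0] rows 0.2 q7 -1.35
```

```bash
python3 - <<'E'
from h import *
a=np.array(cam('scene')['color'])[210:290,290:410]; b=np.array(cam('side')['color'])[120:200,320:440]
cv2.imwrite('pics/d1.png',np.hstack([cv2.resize(a,(390,260)),cv2.resize(b,(390,260))]))
E
```

```text
(no output)
```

View pics/d1.png

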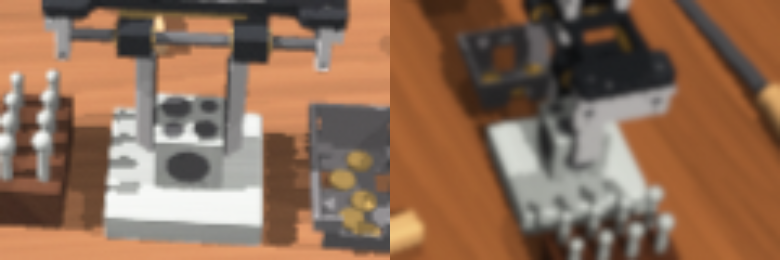

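Request:
{"op": "step_arm", "data": {
  "offset": [
    [0,0,-0.012],
    [0,0,-0.012],
    [0,0,-0.012]
  ],
  "twist": [
    [0,0,0],
    [0,0,0],
    [0,0,0]
  ],
  "claw": [0.35,0.35,0.35],
  "grip_force": 30
}}

```text
clock: 20.1
position: [0.655, 0.0116, 0.0671]
ee_rot: [-0.001, 0.997, -0.073, 0.002]
wrist_force: [-5.3, 1.5, 20.5]
gripper_width: 0.0437
grasp_force: 30.0
```

```bash
python3 - <<'E'
from h import *
p=cam('scene'); q=cam('side'); x=pose()[:3,3]
for z in (.022,.026,.030): print(z,fit('doming_block',(x[0],x[1],-.147),[p],z=z),fit('doming_block',(x[0],x[1],-.147),[q],z=z))
E
```

```text
0.022 (array([ 0.6534,  0.0125, -0.1607]), np.float64(0.043), 1) (array([ 0.6516,  0.0101, -0.4142]), np.float64(0.31), 1)
0.026 (array([ 0.6571,  0.0119, -0.1616]), np.float64(0.053), 1) (array([ 0.6497,  0.0069, -0.4203]), np.float64(0.315), 1)
0.03 (array([ 0.6608,  0.0112, -0.1615]), np.float64(0.063), 1) (array([ 0.6476,  0.0036, -0.4264]), np.float64(0.319), 1)
```

Request:
{"op": "step_arm", "data": {
  "offset": [
    [0,0,-0.008],
    [0,0,-0.008],
    [0,0,-0.008],
    [0,0,-0.008],
    [0,0,-0.008],
    [0,0,-0.008],
    [0,0,-0.008],
    [0,0,-0.008]
  ],
  "twist": [
    [0,0,0],
    [0,0,0],
    [0,0,0],
    [0,0,0],
    [0,0,0],
    [0,0,0],
    [0,0,0],
    [0,0,0]
  ],
  "claw": [0.35,0.35,0.48,0.6,0.8,0.8,0.8,0.8],
  "grip_force": 10
}}

```text
clock: 21.3
position: [0.653, 0.0112, 0.0669]
ee_rot: [-0.0, 0.997, -0.074, -0.0]
wrist_force: [0.4, 0.6, 0.3]
gripper_width: 0.0749
grasp_force: 0.0
```

Request:
{"op": "step_arm", "data": {
  "offset": [
    [0,0,-0.1],
    [0,0,-0.2],
    [0,0,-0.33],
    [0,0,-0.33],
    [0,0,-0.33]
  ],
  "twist": [
    [0,0,0],
    [0,0,0],
    [0,0,0],
    [0,0,0],
    [0,0,0]
  ],
  "claw": [0.8,0.8,1,1,1]
}}

```text
clock: 21.8
position: [0.6546, 0.0111, 0.2349]
ee_rot: [-0.0, 0.997, -0.074, 0.003]
wrist_force: [-0.1, 0.6, 0.3]
gripper_width: 0.0929
grasp_force: 0.0
```

```bash
python3 - <<'E'
from h import *
p=cam('wrist'); q=cam('scene'); b=np.array([.6532,.0115,-.15])
for k in (p,q):
  r=fit('doming_block',(.653,.012,-.147),[k],z=.022); print(r,rel(r[0],b))
go(.428,-.3137,.23,-.17+np.pi/2)
E
```

```text
(array([ 0.6528,  0.0141, -0.1436]), np.float64(0.033), 1) [-0.0008  0.0025  0.0064]
(array([ 0.6512,  0.0119, -0.1378]), np.float64(0.09), 1) [-0.002   0.0001  0.0122]
from [0.6515 0.0117 0.2295] cyaw -1.718 offset [-0.3465, 0.7094, 0.0007] twist [0.0001, 0.0014, 0.0071] rows 7.9 q7 -1.45
```

Request:
{"op": "step_arm", "data": {
  "offset": [
    [-0.346,0.709,0],
    [-0.346,0.709,0],
    [-0.346,0.709,0],
    [-0.346,0.709,0],
    [-0.346,0.709,0],
    [-0.346,0.709,0],
    [-0.346,0.709,0],
    [-0.346,0.709,0]
  ],
  "twist": [
    [0,0,0.007],
    [0,0,0.007],
    [0,0,0.007],
    [0,0,0.007],
    [0,0,0.007],
    [0,0,0.007],
    [0,0,0.007],
    [0,0,0.007]
  ],
  "claw": [1,1,1,1,1,1,1,1]
}}

```text
clock: 22.8
position: [0.4271, -0.3152, 0.2304]
ee_rot: [-0.0, 0.996, -0.085, -0.002]
wrist_force: [1.0, 0.5, 1.0]
gripper_width: 0.094
grasp_force: 0.0
```

```bash
python3 - <<'E'
from h import *
p=cam('wrist'); x=(.428,-.3137,-.17)
r=fit('empty_tray',x,[p]); print(r)
x=r[0]; u=proj(p,(x[0],x[1],.03)); a,b=[int(max(0,v)) for v in (u[0]-90,u[1]-75)]; save(p,'e1.png',(a,b,a+180,b+150),4); print(u)
go(x[0],x[1],.037,x[2]+np.pi/2)
E
```

```text
(array([ 0.4266, -0.3112, -0.1818]), np.float64(0.013), 1)
(np.float64(321.2493700224266), np.float64(188.42320793728308))
from [ 0.4239 -0.3198  0.2311] cyaw -1.752 offset [0.0037, -0.0192, 0.3881] twist [0.0011, 0.0012, 0.0002] rows 3.9 q7 -0.81
```

View pics/e1.png

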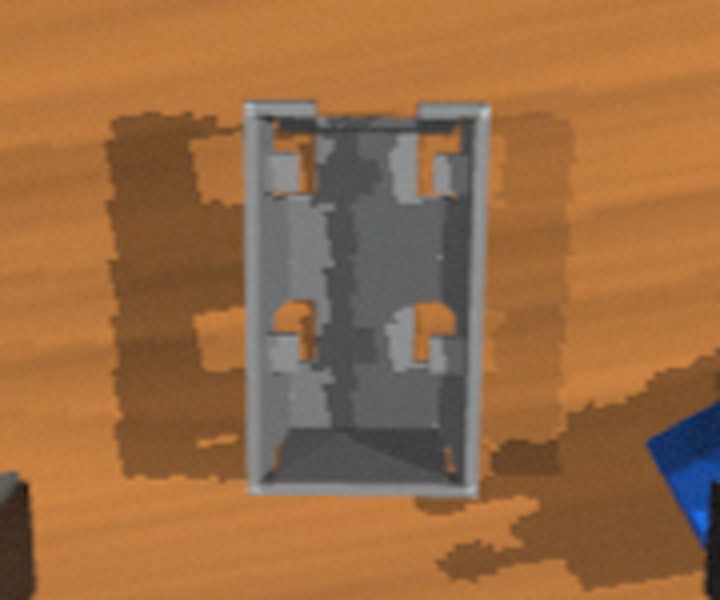

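Request:
{"op": "step_arm", "data": {
  "offset": [
    [0,0,0.1],
    [0,0,0.2],
    [0,0,0.2],
    [0,0,0.2]
  ],
  "twist": [
    [0,0,0],
    [0,0,0],
    [0,0,0],
    [0,0,0]
  ],
  "claw": [0.9,0.9,0.9,0.9],
  "grip_force": 25
}}

```text
clock: 23.3
position: [0.4291, -0.3133, 0.1312]
ee_rot: [-0.001, 0.996, -0.085, -0.002]
wrist_force: [0.7, -1.2, 0.5]
gripper_width: 0.0845
grasp_force: 0.0
```

```bash
python3 - <<'E'
from h import *
p=cam('wrist'); 
r=fit('empty_tray',(.428,-.3137,-.17),[p]); print(r)
x=r[0]; go(x[0],x[1],.037,x[2]+np.pi/2)
E
```

```text
(array([ 0.4269, -0.3115, -0.1823]), np.float64(0.012), 1)
from [ 0.4308 -0.3147  0.1336] cyaw -1.74 offset [-0.0091, -0.0053, 0.1932] twist [0.0004, -0.0007, 0.0041] rows 1.9 q7 -0.72
```

Request:
{"op": "step_arm", "data": {
  "offset": [
    [-0.005,-0.004,0.1],
    [-0.005,-0.004,0.19],
    [-0.005,-0.004,0.192],
    [-0.005,-0.004,0.192],
    [-0.005,-0.004,0.192],
    [-0.005,-0.004,0.192],
    [-0.005,-0.004,0.192],
    [-0.005,-0.004,0.192]
  ],
  "twist": [
    [0,0,0.003],
    [0,0,0.003],
    [0,0,0.003],
    [0,0,0.003],
    [0,0,0.003],
    [0,0,0.003],
    [0,0,0.003],
    [0,0,0.003]
  ],
  "claw": [0.9,0.9,0.9,0.9,0.9,0.5,0.5,0.5],
  "grip_force": 25
}}

```text
clock: 24.2
position: [0.4282, -0.312, 0.0371]
ee_rot: [0.001, 0.996, -0.089, 0.001]
wrist_force: [-0.8, -0.7, -0.4]
gripper_width: 0.0639
grasp_force: 0.4
```

Request:
{"op": "step_arm", "data": {
  "offset": [
    [0,0,0],
    [0,0,0],
    [0,0,-0.05],
    [0,0,-0.15],
    [0,0,-0.25],
    [0,0,-0.34],
    [0,0,-0.34],
    [0,0,-0.34]
  ],
  "twist": [
    [0,0,0],
    [0,0,0],
    [0,0,0],
    [0,0,0],
    [0,0,0],
    [0,0,0],
    [0,0,0],
    [0,0,0]
  ],
  "claw": [0.5,0.5,0.5,0.5,0.5,0.5,0.5,0.5]
}}

```text
clock: 25.0
position: [0.4279, -0.3112, 0.2066]
ee_rot: [0.0, 0.996, -0.089, 0.001]
wrist_force: [-0.5, 0.5, -1.2]
gripper_width: 0.0617
grasp_force: 25.0
```

```bash
python3 - <<'E'
from h import *
s=robot.get_state(); print(s['wrist_force'],s['joint_pos'])
go(.672,.1215,.2,-.155+np.pi/2)
E
```

```text
[-0.51020123  0.51215579 -1.21058165] [ 0.2084918   0.54100378  0.55320956  1.89288952 -0.38327723  0.81237045
 -0.78380711]
from [ 0.4279 -0.3112  0.2066] cyaw -1.749 offset [0.3268, -0.9384, 0.0138] twist [-0.0, -0.0005, -0.0075] rows 9.9 q7 -0.78
```

Request:
{"op": "step_arm", "data": {
  "offset": [
    [0.033,-0.094,0],
    [0.065,-0.188,0],
    [0.098,-0.281,0],
    [0.131,-0.375,0],
    [0.163,-0.469,0],
    [0.196,-0.563,0],
    [0.229,-0.657,0],
    [0.261,-0.75,0]
  ],
  "twist": [
    [0,0,-0.046],
    [0,0,-0.092],
    [0,0,-0.138],
    [0,0,-0.184],
    [0,0,-0.23],
    [0,0,-0.276],
    [0,0,-0.322],
    [0,0,-0.368]
  ],
  "claw": [0.5,0.5,0.5,0.5,0.5,0.5,0.5,0.5]
}}

```text
clock: 25.8
position: [0.6219, 0.0365, 0.2034]
ee_rot: [-0.001, 0.882, 0.472, -0.002]
wrist_force: [-0.3, -0.3, -1.8]
gripper_width: 0.0616
grasp_force: 25.0
```

```bash
python3 - <<'E'
from h import *
go(.671,.1215,.2,-.155+np.pi/2)
E
```

```text
from [0.6219 0.0365 0.2034] cyaw -0.588 offset [0.196, -0.0125, 0.0064] twist [-0.0007, 0.0014, 0.3623] rows 7.6 q7 -0.54
```

Request:
{"op": "step_arm", "data": {
  "offset": [
    [0.05,-0.003,0],
    [0.1,-0.006,0],
    [0.15,-0.01,0],
    [0.196,-0.012,0],
    [0.196,-0.012,0],
    [0.196,-0.012,0],
    [0.196,-0.012,0],
    [0.196,-0.012,0]
  ],
  "twist": [
    [0,0,-0.046],
    [0,0,-0.092],
    [0,0,-0.138],
    [0,0,-0.184],
    [0,0,-0.23],
    [0,0,-0.276],
    [0,0,-0.322],
    [0,0,-0.368]
  ],
  "claw": [0.5,0.5,0.5,0.5,0.5,0.5,0.5,0.5]
}}

```text
clock: 26.6
position: [0.6709, 0.1189, 0.2028]
ee_rot: [-0.002, 0.48, 0.877, -0.001]
wrist_force: [-0.4, 0.1, -1.9]
gripper_width: 0.0617
grasp_force: 25.0
```

```bash
python3 - <<'E'
from h import *
go(.671,.1215,.2,-.155+np.pi/2)
E
```

```text
from [0.6709 0.1189 0.2028] cyaw 0.569 offset [0.0043, 0.0031, 0.0055] twist [-0.001, -0.0016, -0.2696] rows 5.6 q7 0.3
```

Finish the turn and come down to TCP z ≈ 0.13.

Request:
{"op": "step_arm", "data": {
  "offset": [
    [0.002,0.001,0],
    [0.002,0.001,0],
    [0.002,0.001,0],
    [0.002,0.001,0],
    [0.002,0.001,0],
    [0.002,0.001,0.08],
    [0.002,0.001,0.14],
    [0.002,0.001,0.14]
  ],
  "twist": [
    [0,0,-0.046],
    [0,0,-0.092],
    [0,0,-0.138],
    [0,0,-0.184],
    [0,0,-0.23],
    [0,0,-0.27],
    [0,0,-0.27],
    [0,0,-0.27]
  ],
  "claw": [0.5,0.5,0.5,0.5,0.5,0.5,0.5,0.5]
}}

```text
clock: 27.4
position: [0.6673, 0.1186, 0.1289]
ee_rot: [-0.007, 0.08, 0.997, -0.001]
wrist_force: [-0.6, -0.9, -1.3]
gripper_width: 0.0617
grasp_force: 25.0
```

Request:
{"op": "step_arm", "data": {
  "offset": [
    [0,0,0],
    [0,0,0],
    [0,0,0]
  ],
  "twist": [
    [0,0,0],
    [0,0,0],
    [0,0,0]
  ],
  "claw": [0.5,0.5,0.5]
}}

```text
clock: 27.7
position: [0.6735, 0.1204, 0.1376]
ee_rot: [0.001, 0.08, 0.997, 0.001]
wrist_force: [0.8, 1.3, -1.1]
gripper_width: 0.0618
grasp_force: 25.0
```

```bash
python3 - <<'E'
from h import *
go(.671,.1215,.0705,-.155+np.pi/2)
w=cam('wrist'); z=pose()[2,3]-.0371; save(w,'s1.png')
s=cam('scene')
print([fit('empty_tray',(.671,.1215,-.15),[k],z=z) for k in (w,s)])
print([fit('full_tray',(.671,.1215,-.15),[k],z=0) for k in (w,s)])
go(.671,.1215,.0705,-.155+np.pi/2)
E
```

```text
from [0.6735 0.1204 0.1376] cyaw 1.411 offset [0.0057, 0.0012, 0.1343] twist [0.0004, 0.0008, -0.0017] rows 1.3 q7 0.98
[(array([ 0.671 ,  0.1215, -0.15  ]), np.float64(0.0), 0), (array([ 0.6743,  0.1215, -0.1961]), np.float64(0.061), 1)]
[(array([ 0.6735,  0.1215, -0.1567]), np.float64(0.019), 1), (array([ 0.6722,  0.1209, -0.156 ]), np.float64(0.14), 1)]
from [0.6727 0.12   0.1365] cyaw 1.411 offset [0.0039, 0.0024, 0.132] twist [0.0001, 0.0002, -0.0016] rows 1.3 q7 0.98
```

View pics/s1.png

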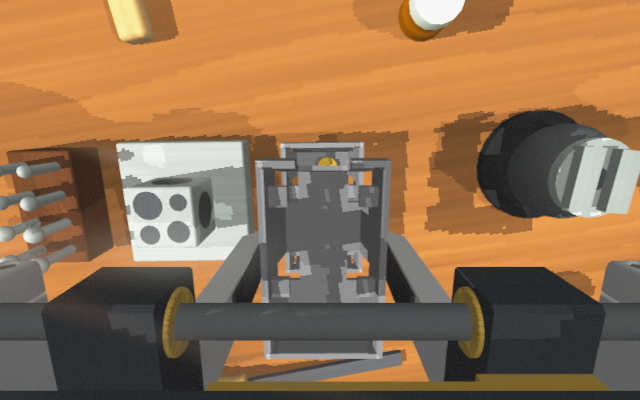

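```bash
python3 - <<'E'
from h import *
w=cam('wrist'); Z=pose()[2,3]
i=np.array(w['color']).copy()
def rim(x,z,col):
    c,s=np.cos(x[2]),np.sin(x[2])
    q=np.array([proj(w,(x[0]+c*a-s*b,x[1]+s*a+c*b,z)) for a,b in((.052,.031),(-.052,.031),(-.052,-.031),(.052,-.031))]).round().astype(int)
    cv2.polylines(i,[q],True,col,1)
rim((.6722,.1215,-.158),.036,(0,255,0)); p=pose()[:3,3]; print(p)
rim((p[0]+.0013,p[1],-.16),Z-.0011,(0,0,255))
cv2.imwrite('pics/s2.png',cv2.resize(i[120:370,230:420],None,fx=2.4,fy=2.4,interpolation=cv2.INTER_CUBIC))
E
```

```text
[0.67261676 0.12001224 0.13635576]
```

View pics/s2.png

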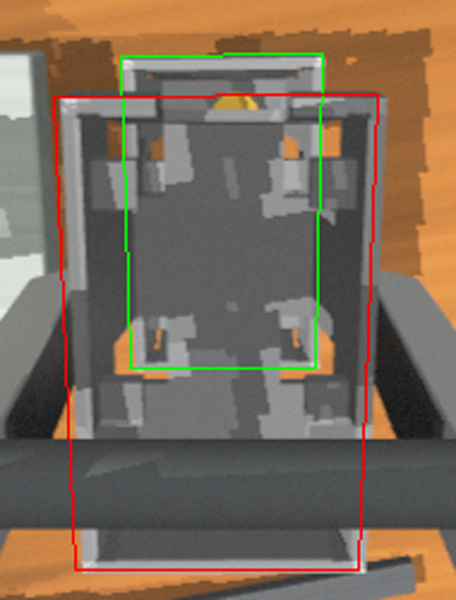

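Request:
{"op": "step_arm", "data": {
  "offset": [
    [0.002,0.002,0.06],
    [0.002,0.002,0.1],
    [0.002,0.002,0.1],
    [0.002,0.002,0.1],
    [0.002,0.002,0.1],
    [0.002,0.002,0.1]
  ],
  "twist": [
    [0,0,-0.001],
    [0,0,-0.001],
    [0,0,-0.001],
    [0,0,-0.001],
    [0,0,-0.001],
    [0,0,-0.001]
  ],
  "claw": [0.5,0.5,0.5,0.5,0.5,0.5]
}}

```text
clock: 28.65
position: [0.6727, 0.1213, 0.0874]
ee_rot: [0.001, 0.079, 0.997, 0.0]
wrist_force: [0.4, 0.1, -1.6]
gripper_width: 0.0617
grasp_force: 25.0
```

```bash
python3 - <<'E'
from h import *
go(.6713,.1209,.068,-.158+np.pi/2);robot.get_image('side')
go(.6713,.1209,.068,-.158+np.pi/2)
E
```

```text
from [0.6727 0.1213 0.0874] cyaw 1.414 offset [0.0026, -0.0013, 0.0389] twist [0.0003, 0.0007, 0.0003] rows 0.4 q7 0.96
from [0.6725 0.1213 0.0873] cyaw 1.414 offset [0.0022, -0.0012, 0.0385] twist [0.0003, 0.0006, 0.0003] rows 0.4 q7 0.96
```

Request:
{"op": "step_arm", "data": {
  "offset": [
    [0.002,-0.001,0.01],
    [0.002,-0.001,0.02],
    [0.002,-0.001,0.028],
    [0.002,-0.001,0.034],
    [0.002,-0.001,0.037],
    [0.002,-0.001,0.037],
    [0.002,-0.001,0.037]
  ],
  "twist": [
    [0,0,0],
    [0,0,0],
    [0,0,0],
    [0,0,0],
    [0,0,0],
    [0,0,0],
    [0,0,0]
  ],
  "claw": [0.5,0.5,0.5,0.5,0.5,0.5,0.5]
}}

```text
clock: 29.4
position: [0.6704, 0.1207, 0.068]
ee_rot: [-0.0, 0.078, 0.997, -0.0]
wrist_force: [-2.5, -0.7, 5.3]
gripper_width: 0.0616
grasp_force: 25.0
```

Request:
{"op": "step_arm", "data": {
  "offset": [
    [0,0,0],
    [0,0,0],
    [0,0,0],
    [0,0,-0.1],
    [0,0,-0.2],
    [0,0,-0.3],
    [0,0,-0.36],
    [0,0,-0.36]
  ],
  "twist": [
    [0,0,0],
    [0,0,0],
    [0,0,0],
    [0,0,0],
    [0,0,0],
    [0,0,0],
    [0,0,0],
    [0,0,0]
  ],
  "claw": [0.7,0.8,0.8,0.8,0.8,1,1,1],
  "grip_force": 10
}}

```text
clock: 30.2
position: [0.6736, 0.1218, 0.2533]
ee_rot: [0.005, 0.079, 0.997, 0.002]
wrist_force: [-0.2, 0.1, 0.3]
gripper_width: 0.0928
grasp_force: 0.0
```

Request:
{"op": "step_arm", "data": {
  "offset": [
    [0,0,0],
    [0,0,0],
    [0,0,0],
    [0,0,0]
  ],
  "twist": [
    [0,0,0],
    [0,0,0],
    [0,0,0],
    [0,0,0]
  ],
  "claw": [1,1,1,1]
}}

```text
clock: 30.6
position: [0.67, 0.1206, 0.2459]
ee_rot: [-0.001, 0.078, 0.997, -0.0]
wrist_force: [0.4, 0.7, 0.6]
gripper_width: 0.0942
grasp_force: 0.0
```

```bash
python3 - <<'E'
from h import *
w=cam('wrist'); save(w,'f1.png'); b=fit('bench_block',(.653,.011,-.147),[w]); print('b',b)
B=np.array([.6532,.0118,-.15])
for t,g,z in (('doming_block',(.653,.012,-.147),.022),('punch_rack',(.638,-.09,-.15),0),('empty_tray',(.672,.1215,-.15),.031)):
    r=fit(t,g,[w],z); print(t,r,rel(r[0],B))
s=cam('scene'); a=np.array(s['color'])[215:295,270:440]; q=np.array(cam('side')['color'])[100:240,280:440]
cv2.imwrite('pics/f2.png',np.hstack([cv2.resize(a,(400,188*2)),cv2.resize(q,(400,376))]))
r=fit('empty_tray',(.672,.1215,-.15),[s],.031); print(r,rel(r[0],B))
E
```

```text
b (array([ 0.6538,  0.0114, -0.1459]), np.float64(0.017), 1)
doming_block (array([ 0.6532,  0.0129, -0.1192]), np.float64(0.053), 1) [-0.0002  0.0011  0.0308]
punch_rack (array([ 0.6387, -0.0898, -0.1841]), np.float64(0.042), 1) [ 0.0008 -0.1026 -0.0341]
empty_tray (array([ 0.672 ,  0.1218, -0.156 ]), np.float64(0.01), 1) [ 0.0022  0.1116 -0.006 ]
(array([ 0.6711,  0.1209, -0.1599]), np.float64(0.045), 1) [ 0.0014  0.1105 -0.0099]
```

View pics/f1.png

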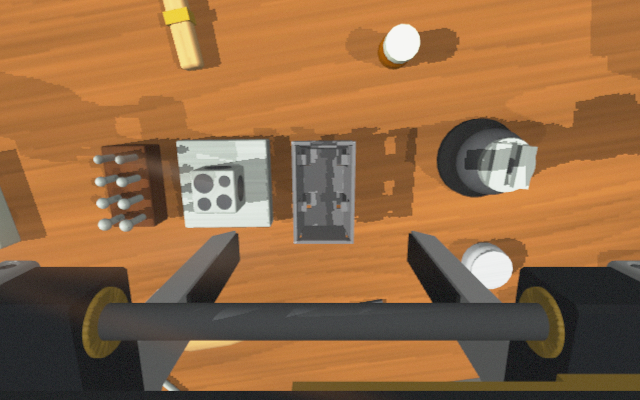

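View pics/f2.png

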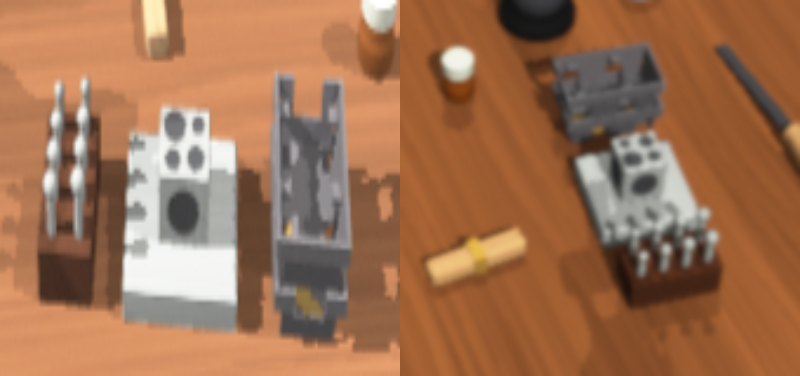

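The wrist view shows the rack (130,185), the doming block on the bench block (215,190) and the stacked trays (323,190), all in line. The scene crop shows the empty tray resting high on its lugs, with the lower tray's cut-out facing the camera. The jar and the clamp haven't moved.

```bash
python3 -c "
from station import robot
print(robot.job_done())"
```

```text
the job is handed in; nothing more can be done
None
```

The bench is set out as asked and the job is handed in at about 31 s, though the hand-in returned no verdict. The last pictures put every placement I measured within tolerance, with the empty tray up on its lugs and the jar and ring clamp untouched.

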